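# Make up two kits for a painting class

## Robot

A 6-joint arm with a two-finger parallel gripper is mounted at the origin on the work surface. World frame = base frame: x ahead of the robot, y to its left, z up, the work surface at z = 0. Lengths are in mm, angles in rad, forces in N, time in s.
With the tool pointing down it reaches from about 375 to 825 mm from the base axis. Payload 5.5 kg.
Tool frame: the origin (TCP) lies between the finger pads; the fingertips stand 19 mm ahead of it and the grasp point (between the pads) is the TCP; z points along the fingers, y is the direction in which the jaws open and shut (so a half turn about z gives the same grasp; the last joint's range is limited). The gripper opens to 85 mm and grips with 20 to 120 N. Pads are 22 mm wide; open, the fingers measure 114 mm over their backs; the gripper's body (76 mm by 85 mm) begins 54 mm behind the grasp point. The pads swing forward as they close: fully open they stand 13 mm farther back than shut.
Start: joints at [-1.179, 0.314, -0.047, 1.21, 0, 1.571], TCP at [229.108, -554.531, 250.299] pointing down, gripper open.
Joint ranges: [-2.67, 2.67], [-0.69, 1.73], [-1.03, 1.25], [-2.08, 2.16], [-1.42, 1.45], [-3.14, 3.14]. Speed limits (rad/s): [2.39, 2.39, 3.01, 3.14, 3.14, 3.14].

## Interface

Orientations are given as a unit quaternion [w, x, y, z].
In Python, from station import r gives the robot as it stands. The module is installed in compiled form; this text tells all that it offers.
- The arm moves only by the tool move_arm, never from a script. Its argument "rows" is a list of rows, each an object of numbers: "wx", "wy", "wz": the turn, a rotation vector about the tool's x, y, z in units of pi/2 rad (1.0 is pi/2 rad); "dx", "dy", "dz": the shift along the tool's x, y, z in units of 100 mm (1.0 is 100 mm); "claw": the finger opening in mm, from 0 to 85.4. A call has 1 to 8 rows; each row is the pose to reach, as a shift and turn from the pose commanded when the call began, along the tool's axes at that moment; what a row does not reach only later rows make up. A row lasts 1/12 s, in which the tool goes at most 41.7 mm and 7.16 degrees, less where a joint would pass 70% of its speed; a pose out of reach is approached as far as the arm can. A call with a number of a shift or a turn outside -1 to 1 is refused whole. A call with a gripper value outside its range is refused whole. The fingers move at their own pace and stop on an object; "grip_force" is the grip in N (left out, the last holds). Time passes only in rows, so rows that repeat a pose let the fingers close. It gives the time, the measured TCP pose, the force and the opening at its end, in the units of the state.
- r.read_state(): the state, without advancing time (a new reading comes with each control period).
- r.capture(name): name is "scene" or "side" or "wrist"; returns (picture, depth): 480x640x3 uint8, red, green, blue; 480x640 float32, mm along the optical axis (not along the pixel's ray), 0 where there is no reading.
- r.camera_params(name): a dict with "K" (3x3 intrinsics, pixels), "k1" (the pictures are not rectified: a ray, as slopes to the right and down, at radius r is drawn at 1 + k1 r^2 times it, then the intrinsics apply), "rvec" (rotation vector, rad) and "tvec" (3), from world to camera coordinates, as OpenCV has them. Camera axes: x right, y down, z forward; pixel columns grow to the right and rows downward; lengths in mm; the calibration is good to about 2 mm. A picture is of the moment at which its call begins: read the wrist's pose just before it. camera_params takes no time and is no camera call; for the wrist camera it gives the pose at the moment of the call.
- r.close_job(): hands the job in, once; it reports no verdict.
The state is a dict: "time_s": time; "q": joint angles; "qvel": joint speeds; "effort": joint torques, N m; "tool_pos": TCP position; "eef_rot": TCP orientation; "wrist_force": force on the tool from outside, world axes, zero at the start; "torque": the same for the moment, N m; "width": finger opening in mm.
Only numpy, scipy, OpenCV 4.12 (cv2) and the standard library are available. Lean on these libraries where they do the work, as an engineer would, in place of code of your own. Each camera call takes 0.05 s, during which the arm holds its last target. There are 200 camera calls.

## Task

Make up two kits for the painting class, everything upright on the tray floor and let go, leaving the big bottle and the big roll of tape where they are. The priming kit goes in the long tray: the cork sanding block lying flat in the middle section, and the white jar and the small roll of tape in the end sections, one in each, either way round. The oil kit goes in the short tray: the small amber bottle in one section and the steel cup in the other.

Things in the scene. Friction and masses are not known exactly. Their poses are not given: they have to be found in the camera images.
- jar_center (a point): The squat white plastic screw-lid jar of gesso, round, 51 mm across and 46 mm tall, upright; this point is its centre, half-way up; z up along its axis.
- block_center (a point): The cork sanding block, a rectangular block 80 mm long (its x), 40 mm wide (its y), 34 mm high (z), with a thin black rubber sole; this point is its centre, half-way up. It lies flat at any yaw.
- tape_center (a point): The small roll of masking tape, a plain whitish paper ring lying flat, 58 mm outside, 38 mm hole, 25 mm high; this point is its centre, half-way up (in the hole); z along its axis.
- bottle_center (a point): The small amber glass bottle with black cap and paper band, upright, 80 mm tall; its round body is 36 mm across from the foot up to 56 mm, then it narrows to a neck with a cap 22 mm across; this point is on its axis, 40 mm above its foot; z up.
- cup_center (a point): The steel painter's cup, open-topped, straight-sided and round, 44 mm outside, 34 mm high, wall 2.5 mm, empty; this point is its centre, half-way up; z up.
- big_bottle_center (a point): The big amber glass bottle, of the same form as the small one but 54 mm across and 100 mm tall; this point is on its axis half-way up. Not part of any kit: it stays where it stands.
- big_tape_center (a point): The big roll of masking tape, a whitish paper ring lying flat, 76 mm outside, 54 mm hole, 32 mm high; this point is its centre, half-way up. Not part of any kit: it stays where it lies.
- tray_long: The long wooden kit tray, 256 mm (its x) by 120 mm (its y), fastened to the table. Its origin is at the centre of its underside. Walls and cross dividers are 4 mm thick and stand to 12 mm above the table; the floor's upper face is 4 mm above the table. Three equal sections in a row along x, each 80 mm (x) by 112 mm (y) inside, centred at x = -84, 0 and +84 mm, y = 0.
- tray_short: The short wooden kit tray, 172 mm (its x) by 120 mm (its y), fastened to the table, made as the long one: origin at the centre of its underside, walls 4 mm thick to 12 mm, floor's upper face at 4 mm. Two sections along x, each 80 mm (x) by 112 mm (y) inside, centred at x = -42 and +42 mm, y = 0.
There are look-alikes about, which are no part of the job. Leave any green look-alike of the part that bears block_center alone.

How it is judged (in metres and radians):
At the end, for the whole second after the job is handed in: Block in the long tray's middle section, jar and small roll in its ends, small bottle and cup in the short tray, one a section: within 26 mm along and 42 mm across of its centre, flat on the floor (4 mm, 0.1 rad), at rest. Big bottle and roll within 30 mm of their starts, upright (z of jar_center in the frame of tray_long between 0.023 and 0.031 m and angle between each of jar_center, block_center, tape_center, bottle_center, cup_center, big_bottle_center, big_tape_center's own z axis and vertical below 0.1 rad and linear speed of each of jar, block, tape, bottle, cup below 0.02 m/s and angular speed of each of jar, block, tape, bottle, cup below 0.2 rad/s and z of block_center in the frame of tray_long between 0.017 and 0.025 m and z of tape_center in the frame of tray_long between 0.0125 and 0.0205 m and z of bottle_center in the frame of tray_short between 0.04 and 0.048 m and z of cup_center in the frame of tray_short between 0.017 and 0.025 m and x of block_center in the frame of tray_long between -0.026 and 0.026 m and y of block_center in the frame of tray_long between -0.042 and 0.042 m and (((x of jar_center in the frame of tray_long between 0.058 and 0.11 m and y of jar_center in the frame of tray_long between -0.042 and 0.042 m) and (x of tape_center in the frame of tray_long between -0.11 and -0.058 m and y of tape_center in the frame of tray_long between -0.042 and 0.042 m)) or ((x of jar_center in the frame of tray_long between -0.11 and -0.058 m and y of jar_center in the frame of tray_long between -0.042 and 0.042 m) and (x of tape_center in the frame of tray_long between 0.058 and 0.11 m and y of tape_center in the frame of tray_long between -0.042 and 0.042 m))) and (((x of bottle_center in the frame of tray_short between 0.016 and 0.068 m and y of bottle_center in the frame of tray_short between -0.042 and 0.042 m) and (x of cup_center in the frame of tray_short between -0.068 and -0.016 m and y of cup_center in the frame of tray_short between -0.042 and 0.042 m)) or ((x of bottle_center in the frame of tray_short between -0.068 and -0.016 m and y of bottle_center in the frame of tray_short between -0.042 and 0.042 m) and (x of cup_center in the frame of tray_short between 0.016 and 0.068 m and y of cup_center in the frame of tray_short between -0.042 and 0.042 m))) and distance of each of big_bottle_center, big_tape_center from where it was at the start of the episode below 0.03 m); the robot touches nothing.
It fails at once if the big bottle or the big roll of tape is pushed more than 30 mm from its place (distance of any of big_bottle_center, big_tape_center from where it was at the start of the episode above 0.03 m).
It also fails if it takes over 122 s, if anything falls off the work surface, if the arm or the gripper's body presses on something with over 40 N, if the wrist force passes 120 N, or if a joint passes its speed limit or range.

## Working session

There is one attempt and no reset: what is moved stays moved. The work goes in short steps, Python scripts to look and compute and a tool call to move; the robot and the scene stay as the last step left them, time stands still between calls to the robot, and variables do not carry over. Pictures are saved under pics/ and viewed, about 12 in all and at most 16, crops included, and the job is handed in when it is done.

Besides the shell and the picture viewer there is one more tool, called after "Call:" by a JSON object that holds its "api" and its "payload". move_arm: Moves the arm, as the interface text tells. Shifts and turns lie within -1 to 1; 1 stands for 100 mm of shift or pi/2 rad of turn. Its arguments: {"type":"object","properties":{"rows":{"type":"array","items":{"type":"object","properties":{"wx":{"type":"number","minimum":-1,"maximum":1},"wy":{"type":"number","minimum":-1,"maximum":1},"wz":{"type":"number","minimum":-1,"maximum":1},"dx":{"type":"number","minimum":-1,"maximum":1},"dy":{"type":"number","minimum":-1,"maximum":1},"dz":{"type":"number","minimum":-1,"maximum":1},"claw":{"type":"number"}}}},"grip_force":{"type":"number"}},"required":["rows"]}

```bash
mkdir -p pics; cat > h.py <<'E'
import numpy as np, cv2
from station import r
def cap(n,f):
    p=r.camera_params(n); im,d=r.capture(n)
    cv2.imwrite(f'pics/{f}.png',im[:,:,::-1]); np.savez(f'pics/{f}.npz',d=d,K=p['K'],k1=p['k1'],R=cv2.Rodrigues(np.array(p['rvec'],float))[0],t=np.array(p['tvec'],float).ravel())
def px(f,u,v,z=None):
    D=np.load(f'pics/{f}.npz'); K=D['K']
    n=cv2.undistortPoints(np.array([[[u,v]]],float),K,np.array([float(D['k1']),0,0,0]))[0,0]
    ray=np.array([n[0],n[1],1.]); R,t=D['R'],D['t']
    c=-R.T@t; w=R.T@ray
    if z is None:
        s=D['d'][int(v),int(u)]
    else: s=(z-c[2])/w[2]
    return c+s*w
E
python3 - <<'E'
from h import *
s=r.read_state(); print(s)
for n in ('scene','side'):
    p=r.camera_params(n);print(n,p); cap(n,n+'0')
E
```

```text
{'time_s': 0.0, 'q': array([-1.17897718e+00,  3.14234508e-01, -4.80746746e-02,  1.21017860e+00,
       -2.16736791e-05,  1.57081960e+00]), 'qvel': array([-9.10899228e-05, -2.08354784e-03, -7.89914771e-04, -2.31681893e-04,
       -1.30454318e-03, -5.13144406e-04]), 'effort': array([-3.27606445e-03, -5.39586461e+01,  3.39748549e+01,  1.94415502e-02,
       -4.46526410e-04, -1.68259326e-07]), 'tool_pos': array([ 228.91144889, -554.03719083,  249.43136658]), 'eef_rot': array([-8.27436640e-04,  9.80872932e-01,  1.94647313e-01, -1.75267173e-04]), 'wrist_force': array([-0.32450295,  0.01691515,  0.44911226]), 'torque': array([ 0.07182535,  0.01488625, -0.01311766]), 'width': 85.56564855758165}
scene {'K': array([[470.14394855,   0.        , 320.54867756],
       [  0.        , 470.14394855, 238.54439895],
       [  0.        ,   0.        ,   1.        ]]), 'k1': -0.04621538557271057, 'rvec': array([ 2.06241816,  0.78127988, -0.40552058]), 'tvec': array([-457.40281933, -177.12110641, 1206.70804276])}
side {'K': array([[454.96341041,   0.        , 325.14833514],
       [  0.        , 454.96341041, 241.95844263],
       [  0.        ,   0.        ,   1.        ]]), 'k1': -0.11130238668912779, 'rvec': array([ 0.64510609, -2.77420827,  0.94107635]), 'tvec': array([533.65720574, 242.41784393, 875.79124805])}
```

View pics/scene0.png

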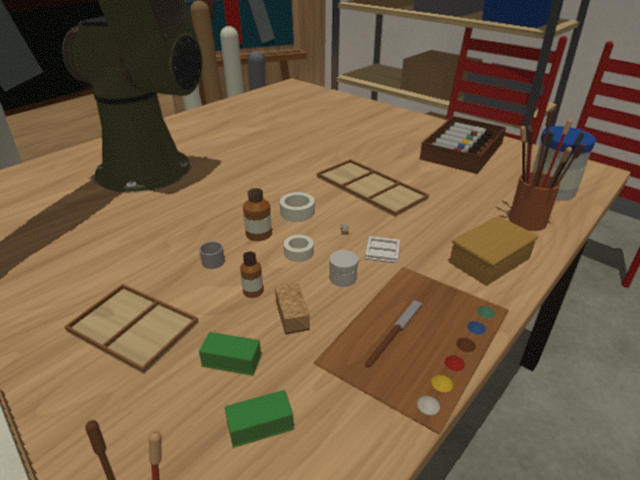

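View pics/side0.png

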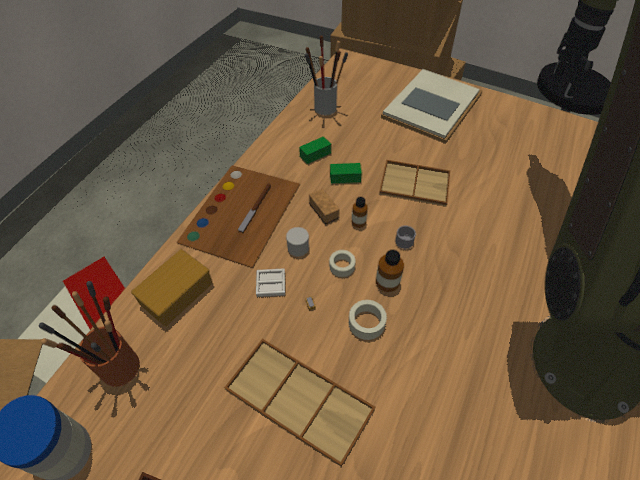

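Both views show all items: in scene, long tray ~(372,187), short tray ~(132,325), jar (343,268), small tape (298,247), block (292,307), small bottle (252,276), cup (211,255), big bottle (257,215), big tape (297,207). I'll enlarge both for exact pixels.

```bash
python3 - <<'E'
import cv2
a=cv2.imread('pics/scene0.png')[150:380,60:440]; cv2.imwrite('pics/sc.png',cv2.resize(a,None,fx=2.1,fy=2.1,interpolation=cv2.INTER_CUBIC))
a=cv2.imread('pics/side0.png')[150:350,220:460]; cv2.imwrite('pics/sd.png',cv2.resize(a,None,fx=3,fy=3,interpolation=cv2.INTER_CUBIC))
E
```

```text
(no output)
```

View pics/sc.png

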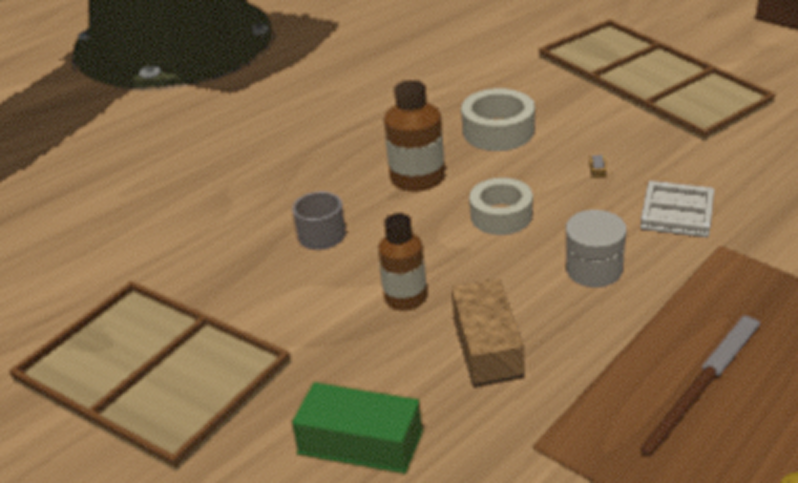

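View pics/sd.png

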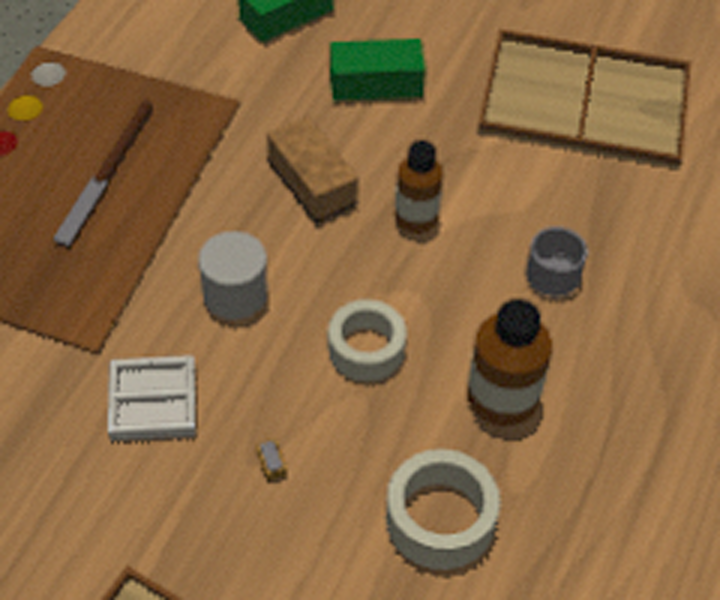

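```bash
python3 - <<'E'
from h import *
np.set_printoptions(precision=1,suppress=True)
S=lambda x,y,z:px('scene0',60+x/2.1,150+y/2.1,z)
T=lambda x,y,z:px('side0',220+x/3,150+y/3,z)
for n,a,b,z in [('jar',(596,230),(234,256),46),('tape',(501,197),(367,331),25),('bottle',(398,222),(423,150),80),('cup',(319,206),(557,243),34),('BB',(410,91),(519,315),100),('BT',(498,108),(443,491),32)]:
    print(n,S(*a,z)[:2],T(*b,z)[:2])
def quad(n,P,f,z):
    q=np.array([f(*p,z)[:2] for p in P]); c=q.mean(0)
    e=[(q[(i+1)%4]-q[i]) for i in range(4)]
    print(n,c,q.tolist() and [(round(float(np.hypot(*v))),round(float(np.degrees(np.arctan2(v[1],v[0]))),1)) for v in e])
quad('block',[(453,290),(501,281),(522,346),(472,358)],S,34)
quad('block',[(268,133),(305,119),(357,180),(317,202)],T,34)
quad('short',[(131,285),(290,354),(177,465),(12,373)],S,12)
quad('short',[(501,33),(690,62),(680,165),(480,132)],T,12)
quad('long',[(609,21),(774,97),(706,135),(539,50)],S,12)
quad('long',[((u-220)*3,(v-150)*3) for u,v in [(263,342),(374,407),(342,461),(227,388)]],T,12)
p=r.camera_params('wrist');R=cv2.Rodrigues(np.array(p['rvec']))[0];print('wristcam',-R.T@np.array(p['tvec']).ravel(),R)
E
```

```text
jar [664.3  -0.6] [659.9   3.8]
tape [551.8   2.5] [548.5   8.1]
bottle [ 569.5 -130.9] [ 566.  -126.6]
cup [ 450.5 -123. ] [ 450.4 -124.3]
BB [448.2  -6.9] [442.5   0.2]
BT [447.5 107.7] [446.1 109. ]
block [ 661.7 -128.3] [(39, 58.0), (76, -34.7), (38, -119.4), (78, 146.0)]
block [ 656.8 -119.6] [(34, -126.1), (78, 148.0), (39, 62.1), (83, -35.5)]
short [ 492.9 -317.6] [(170, 13.5), (120, -75.6), (173, -167.6), (116, 102.8)]
short [ 485.1 -307.3] [(168, -165.8), (126, 102.5), (167, 13.7), (125, -76.9)]
long [498.5 306.6] [(255, -6.8), (116, -95.6), (256, 173.6), (118, 84.1)]
long [492.4 314.9] [(248, 174.8), (111, 83.5), (248, -5.0), (112, -96.5)]
wristcam [ 295.8 -527.6  373.7] [[ 0.4 -0.9 -0. ]
 [-0.9 -0.4  0.3]
 [-0.3 -0.1 -1. ]]
```

Call:
{"api": "move_arm", "payload": {"rows": [{"dx": 0.95, "dy": -0.47, "dz": 0.5, "wz": 0.249, "claw": 75}, {"dx": 0.95, "dy": -0.47, "dz": 0.5, "wz": 0.249, "claw": 75}, {"dx": 0.95, "dy": -0.47, "dz": 0.5, "wz": 0.249, "claw": 75}, {"dx": 0.95, "dy": -0.47, "dz": 0.5, "wz": 0.249, "claw": 75}, {"dx": 0.95, "dy": -0.47, "dz": 0.5, "wz": 0.249, "claw": 75}, {"dx": 0.95, "dy": -0.47, "dz": 0.5, "wz": 0.249, "claw": 75}], "grip_force": 30}}

```text
$.rows[0]: bad value
```

```bash
cat > s.py <<'E'
from h import *
s=r.read_state();q=s['eef_rot']
print('phi',np.degrees(np.arctan2(2*(q[1]*q[2]+q[0]*q[3]),q[0]**2+q[1]**2-q[2]**2-q[3]**2)).round(2),s['time_s'],s['tool_pos'].round(1),s['q'].round(2),s['width'])
E
python3 s.py
```

```text
phi 22.45 0.1 [ 228.9 -554.1  249.5] [-1.18  0.31 -0.05  1.21  0.    1.57] 85.30344155073001
```

Call:
{"api": "move_arm", "payload": {"rows": [{"dx": 0.95, "dy": -0.47, "dz": 0.5, "wx": 0, "wy": 0, "wz": 0.249, "claw": 75}, {"dx": 0.95, "dy": -0.47, "dz": 0.5, "wx": 0, "wy": 0, "wz": 0.249, "claw": 75}, {"dx": 0.95, "dy": -0.47, "dz": 0.5, "wx": 0, "wy": 0, "wz": 0.249, "claw": 75}, {"dx": 0.95, "dy": -0.47, "dz": 0.5, "wx": 0, "wy": 0, "wz": 0.249, "claw": 75}, {"dx": 0.95, "dy": -0.47, "dz": 0.5, "wx": 0, "wy": 0, "wz": 0.249, "claw": 75}], "grip_force": 30}}

```text
time_s: 0.52
tool_pos: [299.3, -472.9, 199.1]
eef_rot: [-0.001, 1.0, 0.002, -0.001]
wrist_force: [0.7, -0.1, -0.3]
width: 75.2
```

```bash
python3 s.py
```

```text
phi 0.22 0.5167 [ 299.3 -472.9  199.1] [-1.01  0.27 -0.23  1.08 -0.    2.13] 75.20014564683554
```

Call:
{"api": "move_arm", "payload": {"rows": [{"dx": 0.5, "dy": -1, "dz": 0, "wx": 0, "wy": 0, "wz": 0, "claw": 75}, {"dx": 0.5, "dy": -1, "dz": 0, "wx": 0, "wy": 0, "wz": 0, "claw": 75}, {"dx": 0.5, "dy": -1, "dz": 0, "wx": 0, "wy": 0, "wz": 0, "claw": 75}, {"dx": 0.5, "dy": -1, "dz": 0, "wx": 0, "wy": 0, "wz": 0, "claw": 75}]}}

```text
time_s: 0.85
tool_pos: [350.1, -371.9, 200.9]
eef_rot: [-0.001, 1.0, 0.003, 0.0]
wrist_force: [0.3, 0.1, -0.6]
width: 74.9
```

Call:
{"api": "move_arm", "payload": {"rows": [{"dx": 0.5, "dy": -1, "dz": 0, "wx": 0, "wy": 0, "wz": 0, "claw": 75}, {"dx": 0.5, "dy": -1, "dz": 0, "wx": 0, "wy": 0, "wz": 0, "claw": 75}, {"dx": 0.5, "dy": -1, "dz": 0, "wx": 0, "wy": 0, "wz": 0, "claw": 75}, {"dx": 0.5, "dy": -1, "dz": 0, "wx": 0, "wy": 0, "wz": 0, "claw": 75}]}}

```text
time_s: 1.18
tool_pos: [400.4, -272.4, 201.0]
eef_rot: [-0.0, 1.0, 0.003, 0.001]
wrist_force: [0.4, -0.3, 0.4]
width: 75.2
```

Call:
{"api": "move_arm", "payload": {"rows": [{"dx": 0.5, "dy": -1, "dz": 0, "wx": 0, "wy": 0, "wz": 0, "claw": 75}, {"dx": 0.5, "dy": -1, "dz": 0, "wx": 0, "wy": 0, "wz": 0, "claw": 75}, {"dx": 0.5, "dy": -1, "dz": 0, "wx": 0, "wy": 0, "wz": 0, "claw": 75}, {"dx": 0.5, "dy": -1, "dz": 0, "wx": 0, "wy": 0, "wz": 0, "claw": 75}, {"dx": 0.5, "dy": -1, "dz": 0, "wx": 0, "wy": 0, "wz": 0, "claw": 75}]}}

```text
time_s: 1.6
tool_pos: [449.7, -175.1, 200.8]
eef_rot: [0.001, 1.0, 0.002, 0.0]
wrist_force: [-0.4, -1.0, -0.4]
width: 75.3
```

```bash
python3 s.py; python3 -c "
from h import *
cap('wrist','w1')"
```

```text
phi 0.19 1.6 [ 449.7 -175.1  200.8] [-0.37  0.12 -0.41  1.04 -0.    2.77] 75.3199306278403
```

View pics/w1.png

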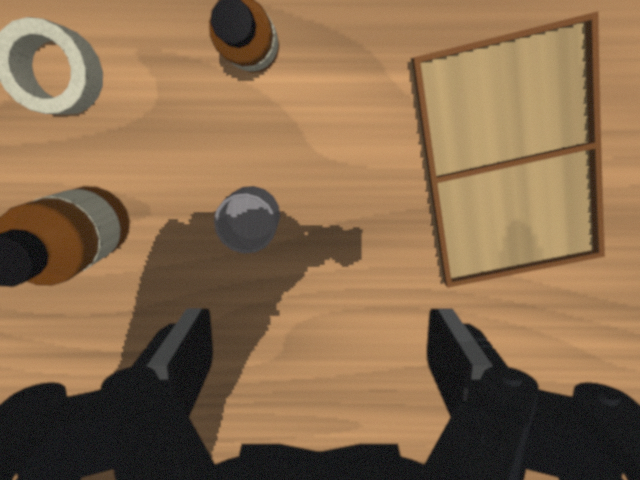

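The wrist view shows cup rim (247,219), bottle cap (233,22), tape (42,66), and short tray corners (413,60),(596,14),(603,255),(447,284).

```bash
python3 - <<'E'
from h import *
np.set_printoptions(precision=1,suppress=True)
for n,u,v,z in [('cup',247,219,34),('bot',233,22,80),('tape',42,66,25),('BB',17,258,100)]: print(n,px('w1',u,v,z))
q=np.array([px('w1',u,v,12)[:2] for u,v in [(413,60),(596,14),(603,255),(447,284)]]);print(q,q.mean(0))
E
```

```text
cup [ 451.8 -125.3   34. ]
bot [ 567.3 -131.    80. ]
tape [550.3   3.1  25. ]
BB [445.   -9.9 100. ]
[[ 557.4 -239.2]
 [ 584.  -355.6]
 [ 418.9 -393.2]
 [ 394.3 -277.1]] [ 488.7 -316.3]
```

Call:
{"api": "move_arm", "payload": {"rows": [{"dx": 0.01, "dy": -0.5, "dz": 0.75, "wx": 0, "wy": 0, "wz": 0, "claw": 75}, {"dx": 0.01, "dy": -0.5, "dz": 0.75, "wx": 0, "wy": 0, "wz": 0, "claw": 75}, {"dx": 0.01, "dy": -0.5, "dz": 0.75, "wx": 0, "wy": 0, "wz": 0, "claw": 75}, {"dx": 0.01, "dy": -0.5, "dz": 0.75, "wx": 0, "wy": 0, "wz": 0, "claw": 75}, {"dx": 0.01, "dy": -0.5, "dz": 0.75, "wx": 0, "wy": 0, "wz": 0, "claw": 75}]}}

```text
time_s: 2.07
tool_pos: [449.9, -126.2, 125.9]
eef_rot: [0.0, 1.0, -0.0, -0.0]
wrist_force: [-0.5, 0.2, 0.1]
width: 75.1
```

Call:
{"api": "move_arm", "payload": {"rows": [{"dx": 0, "dy": 0, "dz": 0.25, "wx": 0, "wy": 0, "wz": 0, "claw": 75}, {"dx": 0, "dy": 0, "dz": 0.5, "wx": 0, "wy": 0, "wz": 0, "claw": 75}, {"dx": 0, "dy": 0, "dz": 0.75, "wx": 0, "wy": 0, "wz": 0, "claw": 75}, {"dx": 0, "dy": 0, "dz": 0.97, "wx": 0, "wy": 0, "wz": 0, "claw": 75}, {"dx": 0, "dy": 0, "dz": 0.97, "wx": 0, "wy": 0, "wz": 0, "claw": 75}, {"dx": 0, "dy": 0, "dz": 0.97, "wx": 0, "wy": 0, "wz": 0, "claw": 75}]}}

```text
time_s: 2.57
tool_pos: [450.2, -126.1, 29.1]
eef_rot: [0.0, 1.0, -0.0, -0.0]
wrist_force: [-0.4, 0.5, 0.2]
width: 75.2
```

Call:
{"api": "move_arm", "payload": {"rows": [{"dx": 0, "dy": 0, "dz": 0, "wx": 0, "wy": 0, "wz": 0, "claw": 35}, {"dx": 0, "dy": 0, "dz": 0, "wx": 0, "wy": 0, "wz": 0, "claw": 35}, {"dx": 0, "dy": 0, "dz": 0, "wx": 0, "wy": 0, "wz": 0, "claw": 35}, {"dx": 0, "dy": 0, "dz": 0, "wx": 0, "wy": 0, "wz": 0, "claw": 35}, {"dx": 0, "dy": 0, "dz": 0, "wx": 0, "wy": 0, "wz": 0, "claw": 35}, {"dx": 0, "dy": 0, "dz": 0, "wx": 0, "wy": 0, "wz": 0, "claw": 35}, {"dx": 0, "dy": 0, "dz": 0, "wx": 0, "wy": 0, "wz": 0, "claw": 35}, {"dx": 0, "dy": 0, "dz": 0, "wx": 0, "wy": 0, "wz": 0, "claw": 35}], "grip_force": 30}}

```text
time_s: 3.23
tool_pos: [451.5, -125.3, 30.4]
eef_rot: [0.001, 1.0, 0.0, 0.002]
wrist_force: [-1.2, -0.2, 7.5]
width: 42.2
```

Call:
{"api": "move_arm", "payload": {"rows": [{"dx": 0, "dy": 0, "dz": -0.3, "wx": 0, "wy": 0, "wz": 0, "claw": 35}, {"dx": 0, "dy": 0, "dz": -0.6, "wx": 0, "wy": 0, "wz": 0, "claw": 35}, {"dx": 0, "dy": 0.3, "dz": -0.7, "wx": 0, "wy": 0, "wz": 0, "claw": 35}, {"dx": 0, "dy": 0.6, "dz": -0.7, "wx": 0, "wy": 0, "wz": 0, "claw": 35}, {"dx": 0, "dy": 1, "dz": -0.7, "wx": 0, "wy": 0, "wz": 0, "claw": 35}, {"dx": 0, "dy": 1, "dz": -0.7, "wx": 0, "wy": 0, "wz": 0, "claw": 35}]}}

```text
time_s: 3.73
tool_pos: [451.6, -231.0, 100.5]
eef_rot: [0.003, 1.0, -0.002, 0.002]
wrist_force: [-0.5, 0.9, -1.1]
width: 42.2
```

Call:
{"api": "move_arm", "payload": {"rows": [{"dx": -0.03, "dy": 0.35, "dz": 0, "wx": 0, "wy": 0, "wz": 0, "claw": 35}, {"dx": -0.03, "dy": 0.7, "dz": 0, "wx": 0, "wy": 0, "wz": 0, "claw": 35}, {"dx": -0.03, "dy": 1, "dz": 0, "wx": 0, "wy": 0, "wz": 0, "claw": 35}, {"dx": -0.03, "dy": 1, "dz": 0.2, "wx": 0, "wy": 0, "wz": 0, "claw": 35}, {"dx": -0.03, "dy": 1, "dz": 0.45, "wx": 0, "wy": 0, "wz": 0, "claw": 35}, {"dx": -0.03, "dy": 1, "dz": 0.55, "wx": 0, "wy": 0, "wz": 0, "claw": 35}, {"dx": -0.03, "dy": 1, "dz": 0.55, "wx": 0, "wy": 0, "wz": 0, "claw": 35}]}}

```text
time_s: 4.32
tool_pos: [445.0, -323.4, 41.4]
eef_rot: [-0.001, 1.0, 0.0, -0.002]
wrist_force: [-0.0, 0.7, -0.9]
width: 42.1
```

```bash
python3 s.py; python3 -c "
from h import *
cap('wrist','w2')"
```

```text
phi 0.03 4.3167 [ 445.  -323.4   41.4] [-0.63  0.4  -0.44  0.73 -0.    2.51] 42.05918097607155
```

View pics/w2.png

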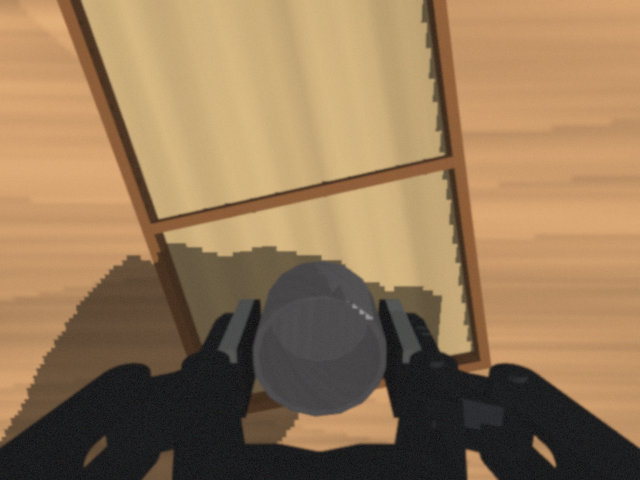

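Cup is held upright over the near section of the short tray; lowering and releasing.

Call:
{"api": "move_arm", "payload": {"rows": [{"dx": 0.02, "dy": 0, "dz": 0.06, "wx": 0, "wy": 0, "wz": 0, "claw": 35}, {"dx": 0.02, "dy": 0, "dz": 0.06, "wx": 0, "wy": 0, "wz": 0, "claw": 35}, {"dx": 0.02, "dy": 0, "dz": 0.06, "wx": 0, "wy": 0, "wz": 0, "claw": 35}, {"dx": 0.02, "dy": 0, "dz": 0.06, "wx": 0, "wy": 0, "wz": 0, "claw": 60}, {"dx": 0.02, "dy": 0, "dz": 0.06, "wx": 0, "wy": 0, "wz": 0, "claw": 60}, {"dx": 0.02, "dy": 0, "dz": 0.06, "wx": 0, "wy": 0, "wz": 0, "claw": 60}, {"dx": 0.02, "dy": 0, "dz": 0.06, "wx": 0, "wy": 0, "wz": 0, "claw": 60}, {"dx": 0.02, "dy": 0, "dz": 0.06, "wx": 0, "wy": 0, "wz": 0, "claw": 60}]}}

```text
time_s: 5.03
tool_pos: [449.0, -324.8, 37.5]
eef_rot: [0.0, 1.0, 0.0, 0.0]
wrist_force: [-0.3, 0.7, 0.1]
width: 59.8
```

Call:
{"api": "move_arm", "payload": {"rows": [{"dx": 0, "dy": 0, "dz": -0.2, "wx": 0, "wy": 0, "wz": 0, "claw": 65}, {"dx": 0, "dy": 0, "dz": -0.5, "wx": 0, "wy": 0, "wz": 0, "claw": 65}, {"dx": 0, "dy": 0, "dz": -1, "wx": 0, "wy": 0, "wz": 0, "claw": 65}, {"dx": 0, "dy": 0, "dz": -1, "wx": 0, "wy": 0, "wz": 0, "claw": 65}, {"dx": 0, "dy": 0, "dz": -1, "wx": 0, "wy": 0, "wz": 0, "claw": 65}]}}

```text
time_s: 5.45
tool_pos: [451.3, -326.5, 141.3]
eef_rot: [0.002, 1.0, 0.0, 0.003]
wrist_force: [0.5, -0.3, 0.3]
width: 65.4
```

Call:
{"api": "move_arm", "payload": {"rows": [{"dx": 0.6, "dy": -0.95, "dz": 0, "wx": 0, "wy": 0, "wz": 0, "claw": 65}, {"dx": 0.6, "dy": -0.95, "dz": 0, "wx": 0, "wy": 0, "wz": 0, "claw": 65}, {"dx": 0.6, "dy": -0.95, "dz": 0, "wx": 0, "wy": 0, "wz": 0, "claw": 65}, {"dx": 0.6, "dy": -0.95, "dz": 0, "wx": 0, "wy": 0, "wz": 0, "claw": 65}, {"dx": 0.6, "dy": -0.95, "dz": 0, "wx": 0, "wy": 0, "wz": 0, "claw": 65}]}}

```text
time_s: 5.87
tool_pos: [508.8, -228.3, 136.1]
eef_rot: [-0.0, 1.0, 0.002, -0.001]
wrist_force: [-0.0, -0.0, 0.6]
width: 65.0
```

Call:
{"api": "move_arm", "payload": {"rows": [{"dx": 0.6, "dy": -0.97, "dz": 0, "wx": 0, "wy": 0, "wz": 0, "claw": 75}, {"dx": 0.6, "dy": -0.97, "dz": 0, "wx": 0, "wy": 0, "wz": 0, "claw": 75}, {"dx": 0.6, "dy": -0.97, "dz": 0, "wx": 0, "wy": 0, "wz": 0, "claw": 75}, {"dx": 0.6, "dy": -0.97, "dz": 0, "wx": 0, "wy": 0, "wz": 0, "claw": 75}, {"dx": 0.6, "dy": -0.97, "dz": 0, "wx": 0, "wy": 0, "wz": 0, "claw": 75}, {"dx": 0.6, "dy": -0.97, "dz": 0, "wx": 0, "wy": 0, "wz": 0, "claw": 75}]}}

```text
time_s: 6.37
tool_pos: [567.7, -133.6, 136.6]
eef_rot: [0.0, 1.0, -0.0, -0.001]
wrist_force: [-0.7, -0.1, -0.1]
width: 75.4
```

Call:
{"api": "move_arm", "payload": {"rows": [{"dx": 0, "dy": -0.04, "dz": 0, "wx": 0, "wy": 0, "wz": 0, "claw": 75}, {"dx": 0, "dy": -0.04, "dz": 0.3, "wx": 0, "wy": 0, "wz": 0, "claw": 75}, {"dx": 0, "dy": -0.04, "dz": 0.6, "wx": 0, "wy": 0, "wz": 0, "claw": 75}, {"dx": 0, "dy": -0.04, "dz": 0.85, "wx": 0, "wy": 0, "wz": 0, "claw": 75}, {"dx": 0, "dy": -0.04, "dz": 0.98, "wx": 0, "wy": 0, "wz": 0, "claw": 75}, {"dx": 0, "dy": -0.04, "dz": 0.98, "wx": 0, "wy": 0, "wz": 0, "claw": 75}, {"dx": 0, "dy": -0.04, "dz": 0.98, "wx": 0, "wy": 0, "wz": 0, "claw": 75}]}}

```text
time_s: 6.95
tool_pos: [567.5, -129.4, 38.8]
eef_rot: [-0.0, 1.0, -0.001, -0.001]
wrist_force: [0.2, -0.5, 0.1]
width: 75.1
```

Call:
{"api": "move_arm", "payload": {"rows": [{"dx": 0, "dy": 0, "dz": 0, "wx": 0, "wy": 0, "wz": 0, "claw": 50}, {"dx": 0, "dy": 0, "dz": 0, "wx": 0, "wy": 0, "wz": 0, "claw": 45}, {"dx": 0, "dy": 0, "dz": 0, "wx": 0, "wy": 0, "wz": 0, "claw": 40}, {"dx": 0, "dy": 0, "dz": 0, "wx": 0, "wy": 0, "wz": 0, "claw": 30}, {"dx": 0, "dy": 0, "dz": 0, "wx": 0, "wy": 0, "wz": 0, "claw": 28}, {"dx": 0, "dy": 0, "dz": 0, "wx": 0, "wy": 0, "wz": 0, "claw": 28}, {"dx": 0, "dy": 0, "dz": 0, "wx": 0, "wy": 0, "wz": 0, "claw": 28}, {"dx": 0, "dy": 0, "dz": 0, "wx": 0, "wy": 0, "wz": 0, "claw": 28}], "grip_force": 35}}

```text
time_s: 7.62
tool_pos: [569.7, -129.0, 40.8]
eef_rot: [0.001, 1.0, 0.0, 0.001]
wrist_force: [-1.3, -0.2, 5.3]
width: 34.8
```

Call:
{"api": "move_arm", "payload": {"rows": [{"dx": 0, "dy": 0, "dz": -0.3, "wx": 0, "wy": 0, "wz": 0, "claw": 28}, {"dx": 0, "dy": 0, "dz": -0.5, "wx": 0, "wy": 0, "wz": 0, "claw": 28}, {"dx": -0.1, "dy": 0.3, "dz": -0.6, "wx": 0, "wy": 0, "wz": 0, "claw": 28}, {"dx": -0.2, "dy": 0.6, "dz": -0.6, "wx": 0, "wy": 0, "wz": 0, "claw": 28}, {"dx": -0.2, "dy": 0.95, "dz": -0.6, "wx": 0, "wy": 0, "wz": 0, "claw": 28}, {"dx": -0.2, "dy": 0.95, "dz": -0.6, "wx": 0, "wy": 0, "wz": 0, "claw": 28}]}}

```text
time_s: 8.12
tool_pos: [549.0, -228.9, 100.3]
eef_rot: [0.002, 1.0, -0.002, 0.001]
wrist_force: [-0.1, 0.9, -1.0]
width: 35.1
```

Call:
{"api": "move_arm", "payload": {"rows": [{"dx": -0.1, "dy": 0.4, "dz": 0, "wx": 0, "wy": 0, "wz": 0, "claw": 28}, {"dx": -0.18, "dy": 0.82, "dz": 0, "wx": 0, "wy": 0, "wz": 0, "claw": 28}, {"dx": -0.18, "dy": 0.82, "dz": 0, "wx": 0, "wy": 0, "wz": 0, "claw": 28}, {"dx": -0.18, "dy": 0.82, "dz": 0.25, "wx": 0, "wy": 0, "wz": 0, "claw": 28}, {"dx": -0.18, "dy": 0.82, "dz": 0.45, "wx": 0, "wy": 0, "wz": 0, "claw": 28}, {"dx": -0.18, "dy": 0.82, "dz": 0.52, "wx": 0, "wy": 0, "wz": 0, "claw": 28}, {"dx": -0.18, "dy": 0.82, "dz": 0.52, "wx": 0, "wy": 0, "wz": 0, "claw": 28}]}}

```text
time_s: 8.7
tool_pos: [529.8, -304.8, 46.0]
eef_rot: [-0.001, 1.0, 0.0, -0.001]
wrist_force: [-0.4, 0.6, -1.6]
width: 34.9
```

Call:
{"api": "move_arm", "payload": {"rows": [{"dx": 0, "dy": 0, "dz": 0.015, "wx": 0, "wy": 0, "wz": 0, "claw": 28}, {"dx": 0, "dy": 0, "dz": 0.015, "wx": 0, "wy": 0, "wz": 0, "claw": 28}, {"dx": 0, "dy": 0, "dz": 0.015, "wx": 0, "wy": 0, "wz": 0, "claw": 60}, {"dx": 0, "dy": 0, "dz": 0.015, "wx": 0, "wy": 0, "wz": 0, "claw": 60}, {"dx": 0, "dy": 0, "dz": 0.015, "wx": 0, "wy": 0, "wz": 0, "claw": 60}, {"dx": 0, "dy": 0, "dz": 0.015, "wx": 0, "wy": 0, "wz": 0, "claw": 60}, {"dx": 0, "dy": 0, "dz": 0.015, "wx": 0, "wy": 0, "wz": 0, "claw": 60}]}}

```text
time_s: 9.28
tool_pos: [531.0, -305.7, 46.1]
eef_rot: [0.0, 1.0, 0.0, 0.0]
wrist_force: [-0.8, -0.2, -0.1]
width: 59.9
```

Call:
{"api": "move_arm", "payload": {"rows": [{"dx": 0, "dy": 0, "dz": -0.3, "wx": 0, "wy": 0, "wz": 0, "claw": 65}, {"dx": 0, "dy": 0, "dz": -0.6, "wx": 0, "wy": 0, "wz": 0, "claw": 65}, {"dx": 0, "dy": 0, "dz": -1, "wx": 0, "wy": 0, "wz": 0, "claw": 65}, {"dx": 0, "dy": 0, "dz": -1, "wx": 0, "wy": 0, "wz": 0, "claw": 65}, {"dx": 0, "dy": 0, "dz": -1, "wx": 0, "wy": 0, "wz": 0, "claw": 65}]}}

```text
time_s: 9.7
tool_pos: [532.9, -306.8, 149.0]
eef_rot: [0.002, 1.0, 0.0, 0.003]
wrist_force: [-0.4, 0.6, -0.2]
width: 65.0
```

```bash
python3 s.py; python3 - <<'E'
from h import *
cap('scene','sc2'); cap('side','sd2')
a=cv2.imread('pics/sc2.png')[230:380,50:310];b=cv2.imread('pics/sd2.png')[90:240,310:470]
cv2.imwrite('pics/c2.png',cv2.hconcat([cv2.resize(a,(520,300)),cv2.resize(b,(280,300))]))
E
```

```text
phi 0.03 9.7 [ 532.9 -306.8  149. ] [-0.52  0.39 -0.17  1.    0.    2.62] 64.98501336246036
```

View pics/c2.png

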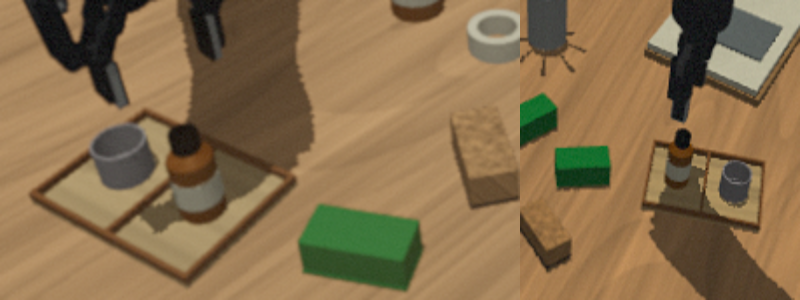

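Both stand upright in separate sections. Next the block: turn the tool and travel.

Call:
{"api": "move_arm", "payload": {"rows": [{"dx": 0.9, "dy": -0.95, "dz": 0, "wx": 0, "wy": 0, "wz": -0.6, "claw": 75}, {"dx": 0.9, "dy": -0.95, "dz": 0, "wx": 0, "wy": 0, "wz": -0.6, "claw": 75}, {"dx": 0.9, "dy": -0.95, "dz": 0, "wx": 0, "wy": 0, "wz": -0.6, "claw": 75}, {"dx": 0.9, "dy": -0.95, "dz": 0, "wx": 0, "wy": 0, "wz": -0.6, "claw": 75}, {"dx": 0.9, "dy": -0.95, "dz": 0, "wx": 0, "wy": 0, "wz": -0.6, "claw": 75}, {"dx": 0.9, "dy": -0.95, "dz": 0, "wx": 0, "wy": 0, "wz": -0.6, "claw": 75}, {"dx": 0.9, "dy": -0.95, "dz": 0, "wx": 0, "wy": 0, "wz": -0.6, "claw": 75}, {"dx": 0.9, "dy": -0.95, "dz": 0, "wx": 0, "wy": 0, "wz": -0.6, "claw": 75}]}}

```text
time_s: 10.47
tool_pos: [619.6, -209.9, 143.4]
eef_rot: [-0.001, 0.889, 0.457, -0.001]
wrist_force: [0.0, -0.1, -0.4]
width: 74.7
```

Call:
{"api": "move_arm", "payload": {"rows": [{"dx": 0.93, "dy": -0.2, "dz": 0, "wx": 0, "wy": 0, "wz": -0.6, "claw": 75}, {"dx": 0.93, "dy": -0.2, "dz": 0, "wx": 0, "wy": 0, "wz": -0.6, "claw": 75}, {"dx": 0.93, "dy": -0.2, "dz": 0, "wx": 0, "wy": 0, "wz": -0.6, "claw": 75}, {"dx": 0.93, "dy": -0.2, "dz": 0, "wx": 0, "wy": 0, "wz": -0.6, "claw": 75}, {"dx": 0.93, "dy": -0.2, "dz": 0, "wx": 0, "wy": 0, "wz": -0.6, "claw": 75}, {"dx": 0.93, "dy": -0.2, "dz": 0, "wx": 0, "wy": 0, "wz": -0.6, "claw": 75}, {"dx": 0.93, "dy": -0.2, "dz": 0, "wx": 0, "wy": 0, "wz": -0.6, "claw": 75}, {"dx": 0.93, "dy": -0.2, "dz": 0, "wx": 0, "wy": 0, "wz": -0.6, "claw": 75}]}}

```text
time_s: 11.13
tool_pos: [657.9, -123.2, 143.4]
eef_rot: [-0.002, 0.585, 0.811, -0.001]
wrist_force: [0.2, -0.5, -0.4]
width: 74.9
```

Call:
{"api": "move_arm", "payload": {"rows": [{"dx": 0, "dy": 0, "dz": 0, "wx": 0, "wy": 0, "wz": -0.42, "claw": 75}, {"dx": 0, "dy": 0, "dz": 0, "wx": 0, "wy": 0, "wz": -0.42, "claw": 75}, {"dx": 0, "dy": 0, "dz": 0, "wx": 0, "wy": 0, "wz": -0.42, "claw": 75}, {"dx": 0, "dy": 0, "dz": 0, "wx": 0, "wy": 0, "wz": -0.42, "claw": 75}, {"dx": 0, "dy": 0, "dz": 0, "wx": 0, "wy": 0, "wz": -0.42, "claw": 75}, {"dx": 0, "dy": 0, "dz": 0, "wx": 0, "wy": 0, "wz": -0.42, "claw": 75}, {"dx": 0, "dy": 0, "dz": 0, "wx": 0, "wy": 0, "wz": -0.42, "claw": 75}]}}

```text
time_s: 11.72
tool_pos: [657.9, -123.3, 143.6]
eef_rot: [-0.002, 0.293, 0.956, -0.0]
wrist_force: [0.5, -0.1, -0.1]
width: 75.4
```

```bash
python3 s.py; python3 -c "
from h import *
cap('wrist','w3')"
```

```text
phi 145.89 11.7167 [ 657.9 -123.3  143.6] [-0.19  0.5  -0.02  1.06  0.    0.41] 75.37760814681432
```

View pics/w3.png

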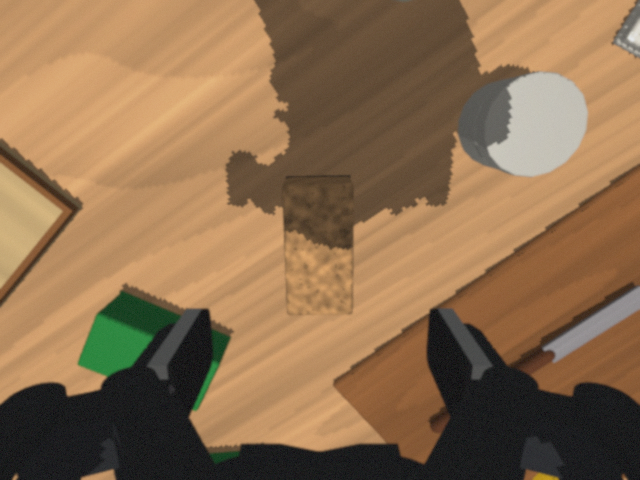

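Block is square to the jaws, centre (319,245); the jar's top at (528,125); green look-alike's nearest corner (231,331) — checking clearance.

```bash
python3 - <<'E'
from h import *
c=px('w3',319,245,34);g=px('w3',231,331,34);g2=px('w3',125,290,34);print(c,g,g2,px('w3',528,125,46))
p=np.radians(145.9);x=np.array([np.cos(p),np.sin(p)]);y=np.array([np.sin(p),-np.cos(p)])
for q in (c,g,g2): d=q[:2]-np.array([657.9,-123.3]);print(d@x,d@y)
E
```

```text
[ 656.37477002 -123.6169869    34.        ] [ 671.6163777  -198.71779177   34.        ] [ 615.21486494 -233.8061716    34.        ] [ 6.60072962e+02 -1.65952566e-01  4.60000000e+01]
1.0852672297934316 -1.1175876828602103
-53.64014326318752 -54.7605456888759
-26.608201723690854 -115.43672863757318
```

Call:
{"api": "move_arm", "payload": {"rows": [{"dx": 0.01, "dy": -0.01, "dz": 0.35, "wx": 0, "wy": 0, "wz": 0, "claw": 75}, {"dx": 0.01, "dy": -0.01, "dz": 0.7, "wx": 0, "wy": 0, "wz": 0, "claw": 75}, {"dx": 0.01, "dy": -0.01, "dz": 0.9, "wx": 0, "wy": 0, "wz": 0, "claw": 75}, {"dx": 0.01, "dy": -0.01, "dz": 0.9, "wx": 0, "wy": 0, "wz": 0, "claw": 75}, {"dx": 0.01, "dy": -0.01, "dz": 0.9, "wx": 0, "wy": 0, "wz": 0, "claw": 75}]}}

```text
time_s: 12.18
tool_pos: [656.1, -123.5, 54.0]
eef_rot: [-0.002, 0.294, 0.956, -0.0]
wrist_force: [0.8, 0.0, 0.2]
width: 74.6
```

Call:
{"api": "move_arm", "payload": {"rows": [{"dx": 0, "dy": 0, "dz": 0.12, "wx": 0, "wy": 0, "wz": 0, "claw": 75}, {"dx": 0, "dy": 0, "dz": 0.24, "wx": 0, "wy": 0, "wz": 0, "claw": 65}, {"dx": 0, "dy": 0, "dz": 0.24, "wx": 0, "wy": 0, "wz": 0, "claw": 50}, {"dx": 0, "dy": 0, "dz": 0.24, "wx": 0, "wy": 0, "wz": 0, "claw": 32}, {"dx": 0, "dy": 0, "dz": 0.24, "wx": 0, "wy": 0, "wz": 0, "claw": 32}, {"dx": 0, "dy": 0, "dz": 0.24, "wx": 0, "wy": 0, "wz": 0, "claw": 32}, {"dx": 0, "dy": 0, "dz": 0.24, "wx": 0, "wy": 0, "wz": 0, "claw": 32}, {"dx": 0, "dy": 0, "dz": 0.24, "wx": 0, "wy": 0, "wz": 0, "claw": 32}], "grip_force": 35}}

```text
time_s: 12.85
tool_pos: [658.1, -123.9, 32.2]
eef_rot: [0.0, 0.294, 0.956, 0.0]
wrist_force: [-0.7, 0.5, -1.3]
width: 39.4
```

Call:
{"api": "move_arm", "payload": {"rows": [{"dx": 0, "dy": 0, "dz": -0.3, "wx": 0, "wy": 0, "wz": 0, "claw": 32}, {"dx": 0, "dy": 0, "dz": -0.6, "wx": 0, "wy": 0, "wz": 0, "claw": 32}, {"dx": 0, "dy": 0, "dz": -0.9, "wx": 0, "wy": 0, "wz": 0, "claw": 32}, {"dx": 0, "dy": 0, "dz": -0.9, "wx": 0, "wy": 0, "wz": 0, "claw": 32}]}}

```text
time_s: 13.18
tool_pos: [661.8, -124.6, 128.9]
eef_rot: [0.005, 0.294, 0.956, 0.001]
wrist_force: [1.1, 0.5, 0.6]
width: 39.1
```

Call:
{"api": "move_arm", "payload": {"rows": [{"dx": 0.11, "dy": 0.08, "dz": 0, "wx": 0, "wy": 0, "wz": 0.075, "claw": 32}, {"dx": 0.22, "dy": 0.15, "dz": 0, "wx": 0, "wy": 0, "wz": 0.15, "claw": 32}, {"dx": 0.33, "dy": 0.23, "dz": 0, "wx": 0, "wy": 0, "wz": 0.22, "claw": 32}, {"dx": 0.5, "dy": 0.35, "dz": 0, "wx": 0, "wy": 0, "wz": 0.3, "claw": 32}, {"dx": 0.65, "dy": 0.45, "dz": 0, "wx": 0, "wy": 0, "wz": 0.38, "claw": 32}, {"dx": 0.89, "dy": 0.6, "dz": 0, "wx": 0, "wy": 0, "wz": 0.46, "claw": 32}, {"dx": 0.89, "dy": 0.6, "dz": 0, "wx": 0, "wy": 0, "wz": 0.54, "claw": 32}, {"dx": 0.89, "dy": 0.6, "dz": 0, "wx": 0, "wy": 0, "wz": 0.621, "claw": 32}]}}

```text
time_s: 13.85
tool_pos: [617.1, -22.7, 121.7]
eef_rot: [-0.0, 0.707, 0.707, -0.0]
wrist_force: [0.2, -0.6, -0.4]
width: 39.3
```

```bash
python3 s.py
```

```text
phi 90.0 13.85 [617.1 -22.7 121.7] [-0.04  0.42 -0.19  0.96  0.    1.53] 39.33484270530419
```

Call:
{"api": "move_arm", "payload": {"rows": [{"dx": 0.3, "dy": -0.1, "dz": 0, "wx": 0, "wy": 0, "wz": 0, "claw": 32}, {"dx": 0.6, "dy": -0.2, "dz": 0, "wx": 0, "wy": 0, "wz": 0, "claw": 32}, {"dx": 0.85, "dy": -0.3, "dz": 0, "wx": 0, "wy": 0, "wz": 0, "claw": 32}, {"dx": 0.85, "dy": -0.3, "dz": 0, "wx": 0, "wy": 0, "wz": 0, "claw": 32}]}}

```text
time_s: 14.18
tool_pos: [585.5, 64.5, 121.6]
eef_rot: [-0.001, 0.704, 0.71, 0.0]
wrist_force: [-0.5, 0.4, -0.7]
width: 39.1
```

Call:
{"api": "move_arm", "payload": {"rows": [{"dx": 0.3, "dy": -0.1, "dz": 0, "wx": 0, "wy": 0, "wz": 0, "claw": 32}, {"dx": 0.6, "dy": -0.2, "dz": 0, "wx": 0, "wy": 0, "wz": 0, "claw": 32}, {"dx": 0.85, "dy": -0.3, "dz": 0, "wx": 0, "wy": 0, "wz": 0, "claw": 32}, {"dx": 0.85, "dy": -0.3, "dz": 0, "wx": 0, "wy": 0, "wz": 0, "claw": 32}]}}

```text
time_s: 14.52
tool_pos: [555.6, 149.0, 121.7]
eef_rot: [-0.001, 0.704, 0.71, 0.0]
wrist_force: [-0.0, 0.5, -0.6]
width: 39.6
```

Call:
{"api": "move_arm", "payload": {"rows": [{"dx": 0.3, "dy": -0.1, "dz": 0, "wx": 0, "wy": 0, "wz": 0, "claw": 32}, {"dx": 0.6, "dy": -0.2, "dz": 0, "wx": 0, "wy": 0, "wz": 0, "claw": 32}, {"dx": 0.85, "dy": -0.3, "dz": 0, "wx": 0, "wy": 0, "wz": 0, "claw": 32}, {"dx": 0.85, "dy": -0.3, "dz": 0, "wx": 0, "wy": 0, "wz": 0, "claw": 32}, {"dx": 0.85, "dy": -0.3, "dz": 0, "wx": 0, "wy": 0, "wz": 0, "claw": 32}]}}

```text
time_s: 14.93
tool_pos: [526.8, 230.9, 121.8]
eef_rot: [0.0, 0.705, 0.709, -0.0]
wrist_force: [0.6, 0.8, -1.2]
width: 38.9
```

```bash
python3 s.py; python3 -c "
from h import *
cap('wrist','w4')"
```

```text
phi 90.35 14.9333 [526.8 230.9 121.8] [ 0.41  0.35 -0.3   0.92 -0.    1.98] 38.89018083376336
```

View pics/w4.png

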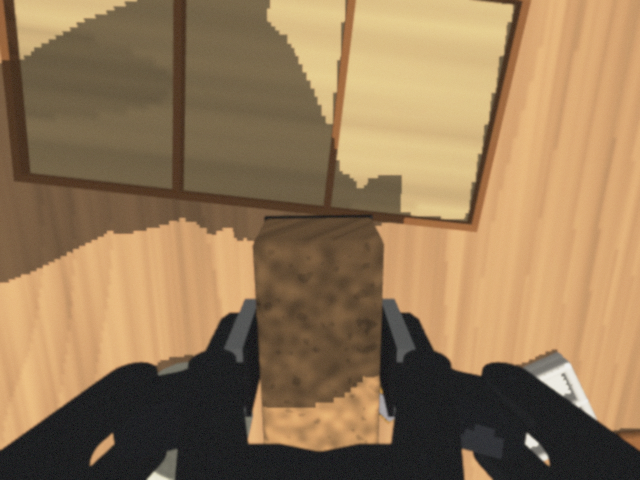

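Block held; tray's near edge runs (18,180)–(475,229), with dividers meeting it at (178,190) and (329,208).

```bash
python3 - <<'E'
from h import *
P=[px('w4',u,v,12)[:2] for u,v in [(18,180),(178,190),(329,208),(475,229)]]
print(np.round(P,1)); a,b=P[0],P[3]; e=(b-a);print(np.hypot(*e),np.degrees(np.arctan2(e[1],e[0])));e/=np.hypot(*e);n=np.array([-e[1],e[0]]);print('center',(a+b)/2+60*n, (P[1]+P[2])/2+60*n)
E
```

```text
[[363.1 266.8]
 [448.4 262.2]
 [531.9 252.7]
 [614.7 241. ]]
252.938357434617 -5.846521447305816
center [495.02452677 313.61272155] [496.26287588 317.16854192]
```

Call:
{"api": "move_arm", "payload": {"rows": [{"dx": 0.3, "dy": -0.12, "dz": 0, "wx": 0, "wy": 0, "wz": 0.07, "claw": 32}, {"dx": 0.6, "dy": -0.24, "dz": 0, "wx": 0, "wy": 0, "wz": 0.07, "claw": 32}, {"dx": 0.81, "dy": -0.32, "dz": 0.1, "wx": 0, "wy": 0, "wz": 0.07, "claw": 32}, {"dx": 0.81, "dy": -0.32, "dz": 0.35, "wx": 0, "wy": 0, "wz": 0.07, "claw": 32}, {"dx": 0.81, "dy": -0.32, "dz": 0.6, "wx": 0, "wy": 0, "wz": 0.07, "claw": 32}, {"dx": 0.81, "dy": -0.32, "dz": 0.8, "wx": 0, "wy": 0, "wz": 0.07, "claw": 32}, {"dx": 0.81, "dy": -0.32, "dz": 0.8, "wx": 0, "wy": 0, "wz": 0.07, "claw": 32}]}}

```text
time_s: 15.57
tool_pos: [492.5, 308.3, 37.7]
eef_rot: [-0.0, 0.744, 0.668, -0.003]
wrist_force: [-0.4, -1.0, -0.8]
width: 39.1
```

Call:
{"api": "move_arm", "payload": {"rows": [{"dx": 0, "dy": 0, "dz": 0.04, "wx": 0, "wy": 0, "wz": 0, "claw": 32}, {"dx": 0, "dy": 0, "dz": 0.04, "wx": 0, "wy": 0, "wz": 0, "claw": 32}, {"dx": 0, "dy": 0, "dz": 0.04, "wx": 0, "wy": 0, "wz": 0, "claw": 32}]}}

```text
time_s: 15.82
tool_pos: [495.9, 311.2, 39.1]
eef_rot: [0.0, 0.744, 0.668, 0.001]
wrist_force: [-0.1, 0.3, -1.1]
width: 39.1
```

Call:
{"api": "move_arm", "payload": {"rows": [{"dx": 0, "dy": 0, "dz": 0.02, "wx": 0, "wy": 0, "wz": 0, "claw": 32}, {"dx": 0, "dy": 0, "dz": 0.02, "wx": 0, "wy": 0, "wz": 0, "claw": 32}, {"dx": 0, "dy": 0, "dz": 0.02, "wx": 0, "wy": 0, "wz": 0, "claw": 32}, {"dx": 0, "dy": 0, "dz": 0.02, "wx": 0, "wy": 0, "wz": 0, "claw": 58}, {"dx": 0, "dy": 0, "dz": 0.02, "wx": 0, "wy": 0, "wz": 0, "claw": 58}, {"dx": 0, "dy": 0, "dz": 0.02, "wx": 0, "wy": 0, "wz": 0, "claw": 58}, {"dx": 0, "dy": 0, "dz": 0.02, "wx": 0, "wy": 0, "wz": 0, "claw": 58}]}}

```text
time_s: 16.4
tool_pos: [494.6, 311.3, 35.9]
eef_rot: [0.0, 0.744, 0.669, 0.0]
wrist_force: [-0.5, 0.3, 1.0]
width: 58.2
```

Call:
{"api": "move_arm", "payload": {"rows": [{"dx": 0, "dy": 0, "dz": -0.3, "wx": 0, "wy": 0, "wz": 0, "claw": 60}, {"dx": 0, "dy": 0, "dz": -0.6, "wx": 0, "wy": 0, "wz": 0, "claw": 65}, {"dx": 0, "dy": 0, "dz": -1, "wx": 0, "wy": 0, "wz": 0, "claw": 75}, {"dx": 0, "dy": 0, "dz": -1, "wx": 0, "wy": 0, "wz": 0, "claw": 75}, {"dx": 0, "dy": 0, "dz": -1, "wx": 0, "wy": 0, "wz": 0, "claw": 75}]}}

```text
time_s: 16.82
tool_pos: [496.5, 312.6, 138.7]
eef_rot: [0.001, 0.744, 0.669, 0.003]
wrist_force: [-0.6, -0.5, -1.5]
width: 74.8
```

```bash
python3 s.py
```

```text
phi 83.93 16.8167 [496.5 312.6 138.7] [ 0.56  0.35 -0.26  0.96 -0.    2.24] 74.83169137638981
```

Call:
{"api": "move_arm", "payload": {"rows": [{"dx": -0.89, "dy": 0.65, "dz": 0, "wx": 0, "wy": 0, "wz": -0.067, "claw": 75}, {"dx": -0.89, "dy": 0.65, "dz": 0, "wx": 0, "wy": 0, "wz": -0.067, "claw": 75}, {"dx": -0.89, "dy": 0.65, "dz": 0, "wx": 0, "wy": 0, "wz": -0.067, "claw": 75}, {"dx": -0.89, "dy": 0.65, "dz": 0, "wx": 0, "wy": 0, "wz": -0.067, "claw": 75}]}}

```text
time_s: 17.15
tool_pos: [551.2, 211.6, 134.4]
eef_rot: [0.001, 0.709, 0.705, -0.001]
wrist_force: [-0.4, 0.1, 0.4]
width: 74.8
```

Call:
{"api": "move_arm", "payload": {"rows": [{"dx": -0.72, "dy": 0.37, "dz": 0, "wx": 0, "wy": 0, "wz": 0, "claw": 75}, {"dx": -0.72, "dy": 0.37, "dz": 0, "wx": 0, "wy": 0, "wz": 0, "claw": 75}, {"dx": -0.72, "dy": 0.37, "dz": 0, "wx": 0, "wy": 0, "wz": 0, "claw": 75}, {"dx": -0.72, "dy": 0.37, "dz": 0, "wx": 0, "wy": 0, "wz": 0, "claw": 75}]}}

```text
time_s: 17.48
tool_pos: [586.5, 142.4, 134.4]
eef_rot: [-0.001, 0.708, 0.706, -0.001]
wrist_force: [-0.3, 1.0, 0.3]
width: 75.0
```

Call:
{"api": "move_arm", "payload": {"rows": [{"dx": -0.72, "dy": 0.37, "dz": 0, "wx": 0, "wy": 0, "wz": 0, "claw": 75}, {"dx": -0.72, "dy": 0.37, "dz": 0, "wx": 0, "wy": 0, "wz": 0, "claw": 75}, {"dx": -0.72, "dy": 0.37, "dz": 0, "wx": 0, "wy": 0, "wz": 0, "claw": 75}, {"dx": -0.72, "dy": 0.37, "dz": 0, "wx": 0, "wy": 0, "wz": 0, "claw": 75}]}}

```text
time_s: 17.82
tool_pos: [623.4, 71.6, 134.8]
eef_rot: [-0.001, 0.708, 0.706, -0.0]
wrist_force: [-0.9, -0.1, -0.4]
width: 75.3
```

Call:
{"api": "move_arm", "payload": {"rows": [{"dx": -0.72, "dy": 0.37, "dz": 0, "wx": 0, "wy": 0, "wz": 0, "claw": 75}, {"dx": -0.72, "dy": 0.37, "dz": 0, "wx": 0, "wy": 0, "wz": 0, "claw": 75}, {"dx": -0.72, "dy": 0.37, "dz": 0, "wx": 0, "wy": 0, "wz": 0, "claw": 75}, {"dx": -0.72, "dy": 0.37, "dz": 0, "wx": 0, "wy": 0, "wz": 0, "claw": 75}, {"dx": -0.72, "dy": 0.37, "dz": 0, "wx": 0, "wy": 0, "wz": 0, "claw": 75}, {"dx": -0.72, "dy": 0.37, "dz": 0, "wx": 0, "wy": 0, "wz": 0, "claw": 75}]}}

```text
time_s: 18.32
tool_pos: [659.5, 1.9, 135.4]
eef_rot: [-0.001, 0.707, 0.708, -0.0]
wrist_force: [0.2, -0.2, -0.3]
width: 75.1
```

```bash
python3 s.py; python3 -c "
from h import *
cap('wrist','w5')"
```

```text
phi 90.08 18.3167 [659.5   1.9 135.4] [ 0.    0.49 -0.06  1.03  0.    1.57] 75.06978734180016
```

View pics/w5.png

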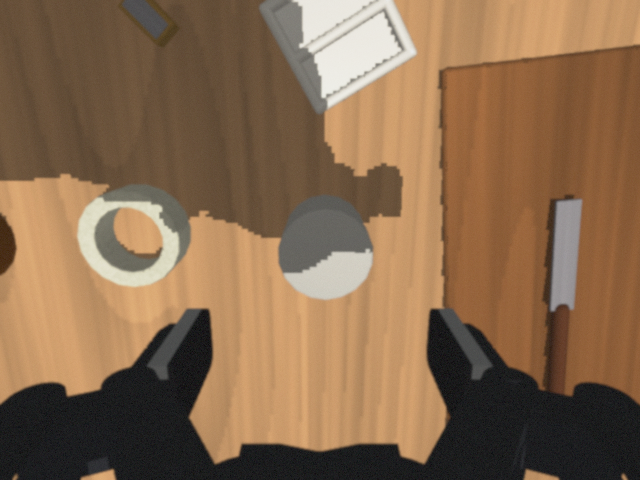

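Jar top at (326,252), tape top ring at (134,243), palette edge at x≈445.

```bash
python3 - <<'E'
from h import *
print(px('w5',326,252,46),px('w5',134,243,25),px('w5',445,252,8),px('w5',480,252),px('w5',400,252))
E
```

```text
[662.71129059   4.4343769   46.        ] [552.93693034   2.8896066   25.        ] [736.98663981  -7.61706586   8.        ] [759.16222954  -8.12057051   6.2473315 ] [ 7.10774100e+02 -1.02441779e+01  5.13676994e-02]
```

Call:
{"api": "move_arm", "payload": {"rows": [{"dx": 0.01, "dy": 0.02, "dz": 0.25, "wx": 0, "wy": 0, "wz": 0, "claw": 75}, {"dx": 0.01, "dy": 0.02, "dz": 0.5, "wx": 0, "wy": 0, "wz": 0, "claw": 75}, {"dx": 0.01, "dy": 0.02, "dz": 0.8, "wx": 0, "wy": 0, "wz": 0, "claw": 75}, {"dx": 0.01, "dy": 0.02, "dz": 0.8, "wx": 0, "wy": 0, "wz": 0, "claw": 75}, {"dx": 0.01, "dy": 0.02, "dz": 0.8, "wx": 0, "wy": 0, "wz": 0, "claw": 75}]}}

```text
time_s: 18.78
tool_pos: [660.4, 2.0, 54.4]
eef_rot: [-0.002, 0.707, 0.707, -0.001]
wrist_force: [-0.2, 0.7, -0.2]
width: 75.1
```

Call:
{"api": "move_arm", "payload": {"rows": [{"dx": 0, "dy": 0, "dz": 0.15, "wx": 0, "wy": 0, "wz": 0, "claw": 75}, {"dx": 0, "dy": 0, "dz": 0.25, "wx": 0, "wy": 0, "wz": 0, "claw": 70}, {"dx": 0, "dy": 0, "dz": 0.25, "wx": 0, "wy": 0, "wz": 0, "claw": 60}, {"dx": 0, "dy": 0, "dz": 0.25, "wx": 0, "wy": 0, "wz": 0, "claw": 44}, {"dx": 0, "dy": 0, "dz": 0.25, "wx": 0, "wy": 0, "wz": 0, "claw": 44}, {"dx": 0, "dy": 0, "dz": 0.25, "wx": 0, "wy": 0, "wz": 0, "claw": 44}, {"dx": 0, "dy": 0, "dz": 0.25, "wx": 0, "wy": 0, "wz": 0, "claw": 44}, {"dx": 0, "dy": 0, "dz": 0.25, "wx": 0, "wy": 0, "wz": 0, "claw": 44}], "grip_force": 35}}

```text
time_s: 19.45
tool_pos: [663.1, 0.8, 31.6]
eef_rot: [0.0, 0.707, 0.707, 0.0]
wrist_force: [0.3, 0.7, 3.1]
width: 50.0
```

Call:
{"api": "move_arm", "payload": {"rows": [{"dx": 0, "dy": 0, "dz": -0.3, "wx": 0, "wy": 0, "wz": 0, "claw": 44}, {"dx": 0, "dy": 0, "dz": -0.6, "wx": 0, "wy": 0, "wz": 0, "claw": 44}, {"dx": 0.3, "dy": -0.1, "dz": -0.7, "wx": 0, "wy": 0, "wz": 0, "claw": 44}, {"dx": 0.6, "dy": -0.2, "dz": -0.7, "wx": 0, "wy": 0, "wz": 0, "claw": 44}, {"dx": 1, "dy": -0.28, "dz": -0.7, "wx": 0, "wy": 0, "wz": 0, "claw": 44}, {"dx": 1, "dy": -0.28, "dz": -0.7, "wx": 0, "wy": 0, "wz": 0, "claw": 44}]}}

```text
time_s: 19.95
tool_pos: [633.2, 107.0, 101.4]
eef_rot: [-0.002, 0.705, 0.709, 0.001]
wrist_force: [0.7, -0.2, -1.7]
width: 49.9
```

Call:
{"api": "move_arm", "payload": {"rows": [{"dx": 0.35, "dy": -0.1, "dz": 0, "wx": 0, "wy": 0, "wz": 0, "claw": 44}, {"dx": 0.7, "dy": -0.2, "dz": 0, "wx": 0, "wy": 0, "wz": 0, "claw": 44}, {"dx": 1, "dy": -0.28, "dz": 0, "wx": 0, "wy": 0, "wz": 0, "claw": 44}, {"dx": 1, "dy": -0.28, "dz": 0, "wx": 0, "wy": 0, "wz": 0, "claw": 44}]}}

```text
time_s: 20.28
tool_pos: [605.1, 206.1, 100.8]
eef_rot: [-0.001, 0.705, 0.709, 0.001]
wrist_force: [1.1, -0.6, -1.2]
width: 50.0
```

Call:
{"api": "move_arm", "payload": {"rows": [{"dx": 0.35, "dy": -0.1, "dz": 0, "wx": 0, "wy": 0, "wz": 0, "claw": 44}, {"dx": 0.7, "dy": -0.2, "dz": 0, "wx": 0, "wy": 0, "wz": 0, "claw": 44}, {"dx": 1, "dy": -0.28, "dz": 0, "wx": 0, "wy": 0, "wz": 0, "claw": 44}, {"dx": 1, "dy": -0.28, "dz": 0, "wx": 0, "wy": 0, "wz": 0, "claw": 44}, {"dx": 1, "dy": -0.28, "dz": 0, "wx": 0, "wy": 0, "wz": 0, "claw": 44}, {"dx": 1, "dy": -0.28, "dz": 0, "wx": 0, "wy": 0, "wz": 0, "claw": 44}]}}

```text
time_s: 20.78
tool_pos: [578.8, 300.3, 100.6]
eef_rot: [0.0, 0.707, 0.707, -0.0]
wrist_force: [0.1, 0.5, -1.5]
width: 49.8
```

```bash
python3 s.py; python3 -c "
from h import *
cap('wrist','w6')"
```

```text
phi 89.98 20.7833 [578.8 300.3 100.6] [ 0.48  0.5  -0.12  0.95 -0.    2.05] 49.835135100369264
```

View pics/w6.png

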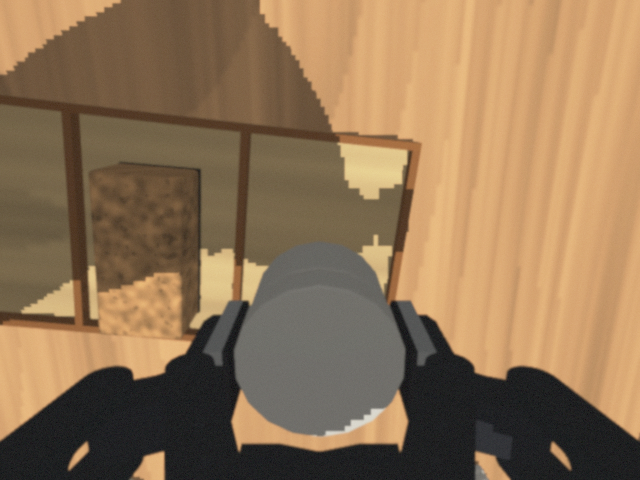

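The block lies flat in the middle section; the jar is over the right-hand section. Lowering it.

Call:
{"api": "move_arm", "payload": {"rows": [{"dx": 0.03, "dy": 0.01, "dz": 0.2, "wx": 0, "wy": 0, "wz": 0, "claw": 44}, {"dx": 0.03, "dy": 0.01, "dz": 0.4, "wx": 0, "wy": 0, "wz": 0, "claw": 44}, {"dx": 0.03, "dy": 0.01, "dz": 0.55, "wx": 0, "wy": 0, "wz": 0, "claw": 44}, {"dx": 0.03, "dy": 0.01, "dz": 0.63, "wx": 0, "wy": 0, "wz": 0, "claw": 44}, {"dx": 0.03, "dy": 0.01, "dz": 0.63, "wx": 0, "wy": 0, "wz": 0, "claw": 44}, {"dx": 0.03, "dy": 0.01, "dz": 0.63, "wx": 0, "wy": 0, "wz": 0, "claw": 44}, {"dx": 0.03, "dy": 0.01, "dz": 0.63, "wx": 0, "wy": 0, "wz": 0, "claw": 44}]}}

```text
time_s: 21.42
tool_pos: [580.6, 303.6, 38.7]
eef_rot: [0.0, 0.708, 0.707, 0.001]
wrist_force: [-0.0, -0.6, -2.0]
width: 49.9
```

Call:
{"api": "move_arm", "payload": {"rows": [{"dx": 0, "dy": 0, "dz": 0.025, "wx": 0, "wy": 0, "wz": 0, "claw": 44}, {"dx": 0, "dy": 0, "dz": 0.025, "wx": 0, "wy": 0, "wz": 0, "claw": 44}, {"dx": 0, "dy": 0, "dz": 0.025, "wx": 0, "wy": 0, "wz": 0, "claw": 44}, {"dx": 0, "dy": 0, "dz": 0.025, "wx": 0, "wy": 0, "wz": 0, "claw": 66}, {"dx": 0, "dy": 0, "dz": 0.025, "wx": 0, "wy": 0, "wz": 0, "claw": 66}, {"dx": 0, "dy": 0, "dz": 0.025, "wx": 0, "wy": 0, "wz": 0, "claw": 66}, {"dx": 0, "dy": 0, "dz": 0.025, "wx": 0, "wy": 0, "wz": 0, "claw": 66}]}}

```text
time_s: 22.0
tool_pos: [580.0, 304.0, 35.5]
eef_rot: [0.0, 0.707, 0.707, 0.0]
wrist_force: [-0.1, 0.5, -0.8]
width: 66.1
```

Call:
{"api": "move_arm", "payload": {"rows": [{"dx": 0, "dy": 0, "dz": -0.3, "wx": 0, "wy": 0, "wz": 0, "claw": 66}, {"dx": 0, "dy": 0, "dz": -0.6, "wx": 0, "wy": 0, "wz": 0, "claw": 70}, {"dx": 0, "dy": 0, "dz": -0.85, "wx": 0, "wy": 0, "wz": 0, "claw": 75}, {"dx": 0, "dy": 0, "dz": -0.85, "wx": 0, "wy": 0, "wz": 0, "claw": 75}, {"dx": 0, "dy": 0, "dz": -0.85, "wx": 0, "wy": 0, "wz": 0, "claw": 75}]}}

```text
time_s: 22.42
tool_pos: [581.3, 304.7, 122.5]
eef_rot: [0.001, 0.707, 0.707, 0.002]
wrist_force: [0.5, 0.1, 0.4]
width: 75.1
```

Call:
{"api": "move_arm", "payload": {"rows": [{"dx": -1, "dy": -0.1, "dz": 0, "wx": 0, "wy": 0, "wz": -0.467, "claw": 75}, {"dx": -1, "dy": -0.1, "dz": 0, "wx": 0, "wy": 0, "wz": -0.467, "claw": 75}, {"dx": -1, "dy": -0.1, "dz": 0, "wx": 0, "wy": 0, "wz": -0.467, "claw": 75}, {"dx": -1, "dy": -0.1, "dz": 0, "wx": 0, "wy": 0, "wz": -0.467, "claw": 75}, {"dx": -1, "dy": -0.1, "dz": 0, "wx": 0, "wy": 0, "wz": -0.467, "claw": 75}, {"dx": -1, "dy": -0.1, "dz": 0, "wx": 0, "wy": 0, "wz": -0.467, "claw": 75}, {"dx": -1, "dy": -0.1, "dz": 0, "wx": 0, "wy": 0, "wz": -0.467, "claw": 75}]}}

```text
time_s: 23.0
tool_pos: [568.8, 203.3, 118.9]
eef_rot: [-0.001, 0.406, 0.914, -0.001]
wrist_force: [0.2, -0.2, 0.5]
width: 75.1
```

Call:
{"api": "move_arm", "payload": {"rows": [{"dx": -0.68, "dy": -0.74, "dz": 0, "wx": 0, "wy": 0, "wz": -0.467, "claw": 75}, {"dx": -0.68, "dy": -0.74, "dz": 0, "wx": 0, "wy": 0, "wz": -0.467, "claw": 75}, {"dx": -0.68, "dy": -0.74, "dz": 0, "wx": 0, "wy": 0, "wz": -0.467, "claw": 75}, {"dx": -0.68, "dy": -0.74, "dz": 0, "wx": 0, "wy": 0, "wz": -0.467, "claw": 75}, {"dx": -0.68, "dy": -0.74, "dz": 0, "wx": 0, "wy": 0, "wz": -0.467, "claw": 75}, {"dx": -0.68, "dy": -0.74, "dz": 0, "wx": 0, "wy": 0, "wz": -0.467, "claw": 75}, {"dx": -0.68, "dy": -0.74, "dz": 0, "wx": 0, "wy": 0, "wz": -0.467, "claw": 75}]}}

```text
time_s: 23.58
tool_pos: [559.6, 103.6, 119.4]
eef_rot: [-0.001, 0.052, 0.999, -0.0]
wrist_force: [0.3, 0.1, 0.3]
width: 75.3
```

Call:
{"api": "move_arm", "payload": {"rows": [{"dx": 0, "dy": -1, "dz": 0, "wx": 0, "wy": 0, "wz": 0, "claw": 75}, {"dx": 0, "dy": -1, "dz": 0, "wx": 0, "wy": 0, "wz": 0, "claw": 75}, {"dx": 0, "dy": -1, "dz": 0, "wx": 0, "wy": 0, "wz": 0, "claw": 75}, {"dx": 0, "dy": -1, "dz": 0, "wx": 0, "wy": 0, "wz": 0, "claw": 75}, {"dx": 0, "dy": -1, "dz": 0, "wx": 0, "wy": 0, "wz": 0, "claw": 75}, {"dx": 0, "dy": -1, "dz": 0, "wx": 0, "wy": 0, "wz": 0, "claw": 75}]}}

```text
time_s: 24.08
tool_pos: [549.8, 5.0, 120.0]
eef_rot: [-0.0, 0.053, 0.999, 0.0]
wrist_force: [0.5, 0.1, 0.1]
width: 75.1
```

```bash
python3 s.py
```

```text
phi 173.88 24.0833 [549.8   5.  120. ] [ 0.01  0.31 -0.37  0.9   0.    0.12] 75.12622158314839
```

Call:
{"api": "move_arm", "payload": {"rows": [{"dx": -0.01, "dy": -0.01, "dz": 0.3, "wx": 0, "wy": 0, "wz": 0, "claw": 80}, {"dx": -0.01, "dy": -0.01, "dz": 0.5, "wx": 0, "wy": 0, "wz": 0, "claw": 80}, {"dx": -0.01, "dy": -0.01, "dz": 0.7, "wx": 0, "wy": 0, "wz": 0, "claw": 80}, {"dx": -0.01, "dy": -0.01, "dz": 0.88, "wx": 0, "wy": 0, "wz": 0, "claw": 80}, {"dx": -0.01, "dy": -0.01, "dz": 0.98, "wx": 0, "wy": 0, "wz": 0, "claw": 80}, {"dx": -0.01, "dy": -0.01, "dz": 0.98, "wx": 0, "wy": 0, "wz": 0, "claw": 80}, {"dx": -0.01, "dy": -0.01, "dz": 0.98, "wx": 0, "wy": 0, "wz": 0, "claw": 80}]}}

```text
time_s: 24.67
tool_pos: [550.5, 4.1, 22.1]
eef_rot: [-0.001, 0.052, 0.999, 0.0]
wrist_force: [0.5, 0.3, 0.3]
width: 79.8
```

Call:
{"api": "move_arm", "payload": {"rows": [{"dx": 0, "dy": 0, "dz": 0, "wx": 0, "wy": 0, "wz": 0, "claw": 70}, {"dx": 0, "dy": 0, "dz": 0, "wx": 0, "wy": 0, "wz": 0, "claw": 62}, {"dx": 0, "dy": 0, "dz": 0, "wx": 0, "wy": 0, "wz": 0, "claw": 50}, {"dx": 0, "dy": 0, "dz": 0, "wx": 0, "wy": 0, "wz": 0, "claw": 50}, {"dx": 0, "dy": 0, "dz": 0, "wx": 0, "wy": 0, "wz": 0, "claw": 50}, {"dx": 0, "dy": 0, "dz": 0, "wx": 0, "wy": 0, "wz": 0, "claw": 50}, {"dx": 0, "dy": 0, "dz": 0, "wx": 0, "wy": 0, "wz": 0, "claw": 50}], "grip_force": 30}}

```text
time_s: 25.25
tool_pos: [551.9, 3.5, 23.9]
eef_rot: [0.001, 0.052, 0.999, 0.0]
wrist_force: [-1.0, 1.1, 5.6]
width: 56.4
```

Call:
{"api": "move_arm", "payload": {"rows": [{"dx": 0, "dy": 0, "dz": -0.3, "wx": 0, "wy": 0, "wz": 0, "claw": 50}, {"dx": 0, "dy": 0, "dz": -0.6, "wx": 0, "wy": 0, "wz": 0, "claw": 50}, {"dx": 0, "dy": 0, "dz": -0.85, "wx": 0, "wy": 0, "wz": 0, "claw": 50}, {"dx": 0.15, "dy": 0.3, "dz": -0.85, "wx": 0, "wy": 0, "wz": 0, "claw": 50}, {"dx": 0.3, "dy": 0.6, "dz": -0.85, "wx": 0, "wy": 0, "wz": 0, "claw": 50}, {"dx": 0.5, "dy": 0.94, "dz": -0.85, "wx": 0, "wy": 0, "wz": 0, "claw": 50}, {"dx": 0.5, "dy": 0.94, "dz": -0.85, "wx": 0, "wy": 0, "wz": 0, "claw": 50}]}}

```text
time_s: 25.83
tool_pos: [508.4, 106.6, 108.1]
eef_rot: [-0.0, 0.05, 0.999, 0.002]
wrist_force: [-0.8, 0.1, -0.9]
width: 56.4
```

Call:
{"api": "move_arm", "payload": {"rows": [{"dx": 0.17, "dy": 0.32, "dz": 0, "wx": 0, "wy": 0, "wz": 0, "claw": 50}, {"dx": 0.34, "dy": 0.64, "dz": 0, "wx": 0, "wy": 0, "wz": 0, "claw": 50}, {"dx": 0.5, "dy": 0.94, "dz": 0, "wx": 0, "wy": 0, "wz": 0, "claw": 50}, {"dx": 0.5, "dy": 0.94, "dz": 0, "wx": 0, "wy": 0, "wz": 0, "claw": 50}]}}

```text
time_s: 26.17
tool_pos: [469.2, 205.1, 108.0]
eef_rot: [-0.0, 0.05, 0.999, 0.001]
wrist_force: [0.3, -0.3, 0.3]
width: 56.5
```

Call:
{"api": "move_arm", "payload": {"rows": [{"dx": 0.17, "dy": 0.32, "dz": 0, "wx": 0, "wy": 0, "wz": 0, "claw": 50}, {"dx": 0.34, "dy": 0.64, "dz": 0, "wx": 0, "wy": 0, "wz": 0, "claw": 50}, {"dx": 0.5, "dy": 0.94, "dz": 0, "wx": 0, "wy": 0, "wz": 0, "claw": 50}, {"dx": 0.5, "dy": 0.94, "dz": 0, "wx": 0, "wy": 0, "wz": 0, "claw": 50}, {"dx": 0.5, "dy": 0.94, "dz": 0, "wx": 0, "wy": 0, "wz": 0, "claw": 50}, {"dx": 0.5, "dy": 0.94, "dz": 0, "wx": 0, "wy": 0, "wz": 0, "claw": 50}]}}

```text
time_s: 26.67
tool_pos: [431.1, 299.0, 107.6]
eef_rot: [0.0, 0.052, 0.999, -0.0]
wrist_force: [-0.7, 0.8, -1.2]
width: 56.5
```

```bash
python3 s.py
```

```text
phi 174.04 26.6667 [431.1 299.  107.6] [ 0.61  0.28 -0.44  0.85 -0.    0.71] 56.45700882486096
```

Call:
{"api": "move_arm", "payload": {"rows": [{"dx": 0.21, "dy": 0.19, "dz": 0, "wx": 0, "wy": 0, "wz": 0, "claw": 50}, {"dx": 0.21, "dy": 0.19, "dz": 0.2, "wx": 0, "wy": 0, "wz": 0, "claw": 50}, {"dx": 0.21, "dy": 0.19, "dz": 0.45, "wx": 0, "wy": 0, "wz": 0, "claw": 50}, {"dx": 0.21, "dy": 0.19, "dz": 0.65, "wx": 0, "wy": 0, "wz": 0, "claw": 50}, {"dx": 0.21, "dy": 0.19, "dz": 0.78, "wx": 0, "wy": 0, "wz": 0, "claw": 50}, {"dx": 0.21, "dy": 0.19, "dz": 0.78, "wx": 0, "wy": 0, "wz": 0, "claw": 50}, {"dx": 0.21, "dy": 0.19, "dz": 0.78, "wx": 0, "wy": 0, "wz": 0, "claw": 50}, {"dx": 0.21, "dy": 0.19, "dz": 0.78, "wx": 0, "wy": 0, "wz": 0, "claw": 50}]}}

```text
time_s: 27.33
tool_pos: [412.7, 319.5, 29.6]
eef_rot: [0.0, 0.053, 0.999, -0.0]
wrist_force: [0.8, -0.1, -0.7]
width: 56.5
```

```bash
python3 s.py; python3 -c "
from h import *
cap('wrist','w7')"
```

```text
phi 173.92 27.3333 [412.7 319.5  29.6] [ 0.66  0.37 -0.53  0.68 -0.    0.77] 56.54142991448969
```

View pics/w7.png

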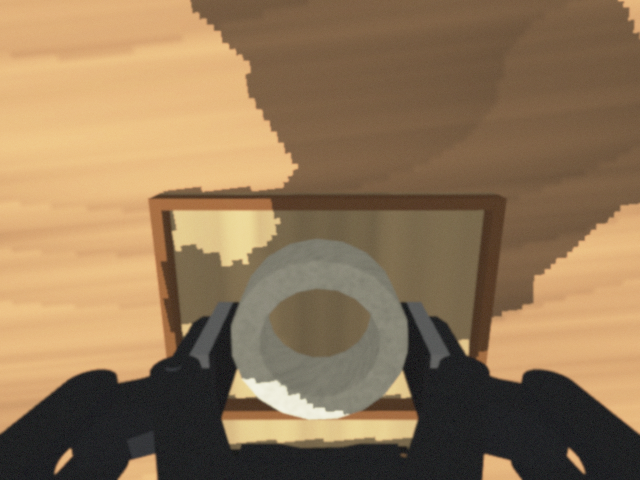

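Tape is centred in the section, with room for the fingers inside the walls. Release and retreat.

Call:
{"api": "move_arm", "payload": {"rows": [{"dx": 0, "dy": 0, "dz": 0.015, "wx": 0, "wy": 0, "wz": 0, "claw": 50}, {"dx": 0, "dy": 0, "dz": 0.015, "wx": 0, "wy": 0, "wz": 0, "claw": 50}, {"dx": 0, "dy": 0, "dz": 0.015, "wx": 0, "wy": 0, "wz": 0, "claw": 72}, {"dx": 0, "dy": 0, "dz": 0.015, "wx": 0, "wy": 0, "wz": 0, "claw": 72}, {"dx": 0, "dy": 0, "dz": 0.015, "wx": 0, "wy": 0, "wz": 0, "claw": 72}, {"dx": 0, "dy": 0, "dz": 0.015, "wx": 0, "wy": 0, "wz": 0, "claw": 72}, {"dx": 0, "dy": 0, "dz": 0.015, "wx": 0, "wy": 0, "wz": 0, "claw": 72}]}}

```text
time_s: 27.97
tool_pos: [412.0, 320.6, 27.9]
eef_rot: [0.0, 0.052, 0.999, 0.0]
wrist_force: [-0.0, 0.8, 0.2]
width: 72.2
```

Call:
{"api": "move_arm", "payload": {"rows": [{"dx": 0, "dy": 0, "dz": -0.25, "wx": 0, "wy": 0, "wz": 0, "claw": 72}, {"dx": 0, "dy": 0, "dz": -0.5, "wx": 0, "wy": 0, "wz": 0, "claw": 72}, {"dx": 0, "dy": 0, "dz": -1, "wx": 0, "wy": 0, "wz": 0, "claw": 72}, {"dx": 0, "dy": 0, "dz": -1, "wx": 0, "wy": 0, "wz": 0, "claw": 72}, {"dx": 0, "dy": 0, "dz": -1, "wx": 0, "wy": 0, "wz": 0, "claw": 72}]}}

```text
time_s: 28.38
tool_pos: [414.3, 322.3, 131.4]
eef_rot: [0.003, 0.052, 0.999, 0.002]
wrist_force: [0.5, 0.6, 0.2]
width: 72.1
```

Call:
{"api": "move_arm", "payload": {"rows": [{"dx": -0.5, "dy": 0, "dz": -1, "wx": 0, "wy": 0, "wz": 0, "claw": 72}, {"dx": -0.5, "dy": 0, "dz": -1, "wx": 0, "wy": 0, "wz": 0, "claw": 72}, {"dx": -0.5, "dy": 0, "dz": -1, "wx": 0, "wy": 0, "wz": 0, "claw": 72}, {"dx": -0.5, "dy": 0, "dz": -1, "wx": 0, "wy": 0, "wz": 0, "claw": 72}, {"dx": -0.5, "dy": 0, "dz": -1, "wx": 0, "wy": 0, "wz": 0, "claw": 72}]}}

```text
time_s: 28.8
tool_pos: [462.9, 315.6, 228.2]
eef_rot: [0.001, 0.053, 0.999, 0.001]
wrist_force: [-0.2, 0.2, 0.0]
width: 71.9
```

```bash
python3 - <<'E'
from h import *
cap('scene','sc3'); cap('side','sd3')
a=cv2.imread('pics/sc3.png')[140:380,60:440];b=cv2.imread('pics/sd3.png')[150:470,220:460]
cv2.imwrite('pics/c3.png',cv2.hconcat([cv2.resize(a,(475,300)),cv2.resize(b,(225,300))]))
cv2.imwrite('pics/c4.png',cv2.resize(cv2.imread('pics/sd3.png')[320:480,200:400],(750,600)))
E
```

```text
(no output)
```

View pics/c3.png

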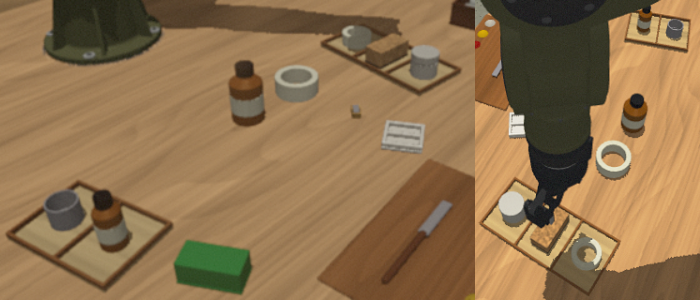

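View pics/c4.png

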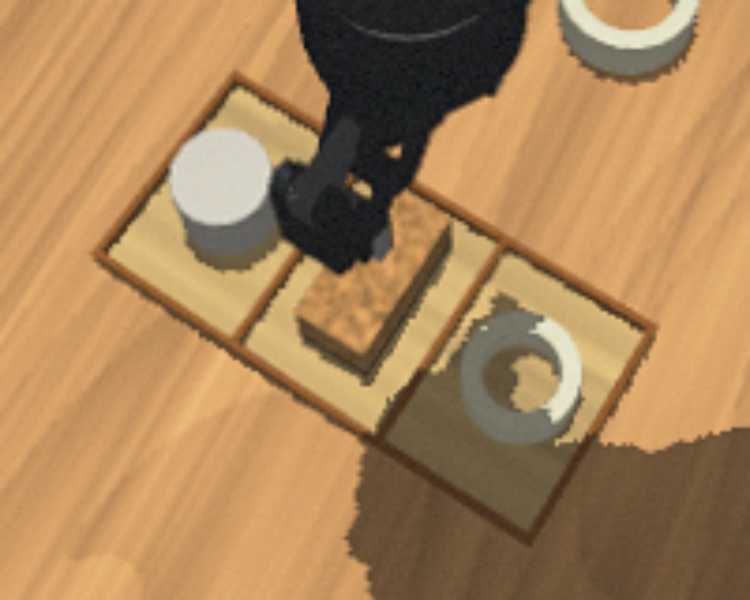

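All five are upright in the right sections. The big bottle's cap is still at about (255,194) in the scene view, the same as at the start, and the big roll hasn't moved either.

```bash
python3 -c "
from station import r
s=r.read_state();print(s['time_s'],s['width']);print(r.close_job())"
```

```text
28.9 71.75736783573065
the job is handed in; nothing more can be done
None
```

Both kits are made up and the job was handed in at 28.9 s of the 122 s allowed.

- **Long tray:** the cork block lies flat in the middle section, with the jar and the small roll of tape in the two end sections.
- **Short tray:** the small amber bottle is in one section and the steel cup in the other.

In the last scene and side pictures all five pieces stand upright, and the arm was raised clear with the gripper open. The jar, bottle, cup and small roll were released within about 3 mm of their section centres, going by the arm's position and the measured tray poses. The block was placed the same way.

The big bottle's cap was within about a pixel of its starting place. The big roll and the green blocks look unmoved, though I judged those by eye. No check failed. The cup was let go about 3 mm above the tray floor and settled upright.

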